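# Find the rocking slide adapter and fit the sound one in the microscope stage

### The job

One of the two metal slide adapters on the black granite checking plate has lost a foot pad and rocks. Press lightly and slowly on their corners, one after another, down to where each stops, never with more than 25 N, until you have felt which adapter rocks; leave that one on the granite and lower the sound one gently into the pocket of the microscope's stage so that it sits fully home, then let go. Leave the other things on the bench alone.

Things in the scene. Friction and masses are not known exactly. Their poses are not given: they have to be found in the camera images.
- granite: Fixed black granite surface plate, 300 (x) x 440 (y) x 50 mm high; origin: centre of its underside, flat hard top 50 mm above. The adapter that lacks a pad (at some corner) still rests level on the other three; a press of under 1 N on that corner's top drops it 5 mm there, where it stops hard, and it rocks back when let go. The sound adapter gives nowhere.
- adapter_1: One of two like metal frames, level on the granite, 128 (x) x 86 (y) x 15 mm, 0.16-0.26 kg; either may be the rocking one. Frame 6 to 15 mm above the origin, borders 10 mm wide; two windows 47 (x) x 66 (y) mm part at a central web 14 mm wide in x: grip it, a finger in each window, closing along x. Pads 5 mm thick under the corners at x +-57, y +-36 mm. Origin: centre, at the pads' underside.
- adapter_2: The other of the two like slide adapters, same sizes, web, windows, pads and origin as adapter_1; either may be the rocking one.
- microscope: Fixed white compact microscope with a black stage on top, 240 (x) x 200 (y) x 121 mm high, focus knob on +y. A lamp pillar 254 mm high stands at x 135, y 70 mm, its arm swung out to +y. The stage pocket is 132 (x) x 90 (y) mm, 11 mm deep, with a 16 mm ledge round an opening 100 x 58 mm, free 20 mm below the ledge, so fingertips may reach in. Origin: centre of underside.
- stage_seat (a point): Centre of the stage pocket at the height of its ledge, 110 mm above the bench, axes as the microscope's; the pocket's rim is 11 mm higher. An adapter fits with its x along the pocket's x, either way round, 2 mm free on each side; fully home, its pads stand on the ledge and its origin is at this point.
- pad_tin: Loose brass tin of spare pads, 36 mm across, 15 mm high, near the far edge of the granite; bystander. Origin: centre of its underside.
- oil_bottle: Loose amber dropper bottle, 28 mm across, 68 mm high, on the bench beyond the granite; bystander. Origin: centre of its underside.
- slide_box: Loose red box of slides, 30 x 80 x 55 mm high, on the bench to the right of the granite; bystander. Origin: centre of its underside.
- petri_dish: Loose pale blue Petri dish, 92 mm across, 16 mm high, beyond the granite and the microscope; bystander. Origin: centre of its underside.
- wash_bottle: Loose white wash bottle with blue cap, 68 mm across, 170 mm high, beyond the granite; bystander. Origin: centre of its underside.
- staining_jar: Loose open glass staining jar, 60 mm across, 85 mm high, beyond the granite; bystander. Origin: centre of its underside.
Things that resemble listed ones, but are neither listed nor needed, are in the scene too. Leave any pink look-alike of the adapter_1 alone. What is shaped like the adapter_2 but pink is not meant.

How it is judged (in metres and radians):
On the way:
1. the rocking adapter has been pressed down at its padless corner to the stop, on the granite (angle between adapter_2's own z axis and vertical above 0.07 rad and contact force between the fingers and adapter_2 above 0.8 N and z of adapter_2 in the frame of granite below 0.058 m), for 0.05 s.
At the end, for the whole second after the job is handed in: The sound adapter lies in the stage pocket, its feet on the ledge (within 1.5 mm of fully down, within 4 mm of centred, level within 0.02 rad), at rest; the rocking adapter lies on the granite within 30 mm of where it started, at rest (z of adapter_1 in the frame of stage_seat below 0.0015 m and horizontal distance between adapter_1 and stage_seat below 0.004 m and angle between adapter_1's own z axis and vertical below 0.02 rad and linear speed of each of adapter_1, adapter_2 below 0.01 m/s and z of adapter_2 in the frame of granite between 0.046 and 0.054 m and distance of adapter_2 from where it was at the start of the episode below 0.03 m); the robot touches nothing.
It fails at once if an adapter is pressed on the granite with more than 25 N (contact force between any of adapter_1, adapter_2 and granite above 25 N).
It fails at once if an adapter is pushed or dropped onto the microscope with more than 25 N (contact force between any of adapter_1, adapter_2 and microscope above 25 N).
It fails at once if the rocking adapter is lifted off the granite (z of adapter_2 in the frame of granite above 0.065 m).
It fails at once if a bystander is moved by more than 30 mm (distance of any of pad_tin, oil_bottle, slide_box, petri_dish, wash_bottle, staining_jar from where it was at the start of the episode above 0.03 m).
It also fails if it takes over 72 s, if anything falls off the work surface, if the arm or the gripper's body presses on something with over 40 N, if the wrist force passes 120 N, or if a joint passes its speed limit or range.

### The arm

A 6-joint arm with a two-finger parallel gripper is mounted at the origin on the work surface. World frame = base frame: x ahead of the robot, y to its left, z up, the work surface at z = 0. Lengths are in m, angles in degrees, forces in N, time in s.
With the tool pointing down it reaches from about 0.4 to 0.825 m from the base axis. Payload 7 kg.
Tool frame: the origin (TCP) lies midway between the tips of the shut fingers; the grasp point (between the pads) lies 19 mm behind it; z points along the fingers, y is the line along which they close (so a half turn about z gives the same grasp; the last joint's range is limited). The gripper opens to 88 mm and grips with 3 to 60 N. Pads are 19 mm wide; open, the fingers measure 130 mm over their backs; the gripper's body (78 mm by 193 mm) begins 47 mm behind the grasp point.
Start: joints at [88.241, 20.546, 0.682, 0, -70.136, -16.507], TCP at [0.212, 0.641, 0.227] pointing down, gripper open.
Joint ranges: [-176.03, 176.03], [-82.01, 121.73], [-58.28, 71.71], [-173.87, 95.51], [-174.79, -0.11], [-173.66, 173.66]. Speed limits (degrees/s): [136.94, 136.94, 172.46, 180, 180, 180].

### API

Orientations are given as [roll, pitch, yaw] about the fixed x, y, z axes, in that order (R = Rz(yaw) Ry(pitch) Rx(roll)).
In Python, from plant import ctrl gives the robot as it stands. The module is installed in compiled form; this text tells all that it offers.
- The arm moves only by the tool send_rows, never from a script. Its argument "plan" is a list that holds one entry, the list of rows, each a list of 6 numbers: the shift along the tool's x, y, z in parts of the range, where 1.0 means 75 cm, then the turn, a rotation vector about the tool's x, y, z in normalised numbers (1 is 60 degrees). A call has 1 to 8 rows; each row is the pose to reach, as a shift and turn from the pose commanded when the call began, along the tool's axes at that moment; what a row does not reach only later rows make up. A row lasts 1/12 s, in which the tool goes at most 41.7 mm and 7.16 degrees, less where a joint would pass 70% of its speed; a pose out of reach is approached as far as the arm can. A shift or turn number past 1, either way, is cut back to 1. A call with a gripper value outside its range is refused whole. "fingers" is the opening, from 0 (shut) to 1 (fully open), set as the call begins (left out, the last holds). The fingers move at their own pace and stop on an object; the grip force is fixed at half the most. Time passes only in rows, so rows that repeat a pose let the fingers close. It gives the time, the measured TCP pose, the force, the opening and the grip force at its end, in the units of the state.
- ctrl.get_obs(): the state, without advancing time (a new reading comes with each control period).
- ctrl.snapshot(name): name is "side" or "top"; returns a dict with "img" (400x640x3 uint8, red, green, blue), "K" (3x3 intrinsics, pixels), "k1" (the pictures are not rectified: a ray, as slopes to the right and down, at radius r is drawn at 1 + k1 r^2 times it, then the intrinsics apply), "pose" (4x4, takes a point from camera to world coordinates). Camera axes: x right, y down, z forward; pixel columns grow to the right and rows downward; lengths in m; the calibration is good to about 2 mm. A picture is of the moment at which its call begins. There is no depth.
- ctrl.close_job(): hands the job in; it is judged then, once.
The state is a dict: "clock": time; "joint_pos": joint angles; "qvel": joint speeds; "tau": joint torques, N m; "tool_pos": TCP position; "orientation": TCP orientation; "force": force on the tool from outside, world axes, zero at the start; "moment": the same for the moment, N m; "opening": finger opening in m; "gripper_force": force on a finger pad.
Only numpy, scipy, OpenCV 4.12 (cv2) and the standard library are available. Lean on these libraries where they do the work, as an engineer would, in place of code of your own. Each camera call takes 0.05 s, during which the arm holds its last target. There are 200 camera calls.

## Working session

There is one attempt and no reset: what is moved stays moved. The work goes in short steps, Python scripts to look and compute and a tool call to move; the robot and the scene stay as the last step left them, time stands still between calls to the robot, and variables do not carry over. Pictures are saved under pics/ and viewed, at most 10 in all, crops included, and the job is handed in when it is done.

Besides the shell and the picture viewer there is one more tool, called after "Call:" as name(argument=value, ...) on one line, values as JSON. send_rows: Moves the arm, as the interface text tells. Its arguments: {"type":"object","properties":{"plan":{"type":"array","items":{"type":"array","items":{"type":"array","items":{"type":"number"}}}},"fingers":{"type":"number"}},"required":["plan"]}

```bash
mkdir -p pics; cat > h.py <<'E'
import numpy as np, cv2
from plant import ctrl
def snap(n,f):
    s=ctrl.snapshot(n); np.savez(f'pics/{f}.npz',**{k:s[k] for k in('img','K','k1','pose')})
    cv2.imwrite(f'pics/{f}.png',cv2.cvtColor(s['img'],cv2.COLOR_RGB2BGR)); return s
def load(f): return dict(np.load(f'pics/{f}.npz'))
def ray(s,uv):
    uv=np.atleast_2d(np.array(uv,float)); p=cv2.undistortPoints(uv[:,None],s['K'],np.array([float(s['k1']),0,0,0]))[:,0]
    d=np.c_[p,np.ones(len(p))]@s['pose'][:3,:3].T
    return s['pose'][:3,3],d
def onz(s,uv,z):
    o,d=ray(s,uv); return o+d*((z-o[2])/d[:,2])[:,None]
def tri(s1,u1,s2,u2):
    o1,d1=ray(s1,u1);o2,d2=ray(s2,u2);out=[]
    for a,b in zip(d1,d2):
        t=np.linalg.lstsq(np.c_[a,-b],o2-o1,rcond=None)[0]; p,q=o1+a*t[0],o2+b*t[1]; out.append(np.r_[(p+q)/2,np.linalg.norm(p-q)])
    return np.array(out)
E
python3 - <<'E'
from h import *
np.set_printoptions(precision=4,suppress=True)
for n in('side','top'):
    s=snap(n,n+'0'); print(n,s['K'],s['k1'],s['pose'])
print(ctrl.get_obs())
E
```

```text
side [[367.9379   0.     318.7756]
 [  0.     367.9379 191.6668]
 [  0.       0.       1.    ]] -0.006683928336418917 [[ 0.8273 -0.4146  0.379   0.2079]
 [-0.5616 -0.598   0.5718 -0.5729]
 [-0.0105 -0.6859 -0.7276  0.7294]
 [ 0.      0.      0.      1.    ]]
top [[487.2866   0.     318.7295]
 [  0.     487.2866 199.3712]
 [  0.       0.       1.    ]] -0.12338232789915424 [[-0.0132 -0.9926  0.1211  0.3657]
 [-0.9999  0.0124 -0.0075 -0.0595]
 [ 0.0059 -0.1211 -0.9926  1.4978]
 [ 0.      0.      0.      1.    ]]
{'clock': 0.1, 'joint_pos': array([ 88.2399,  20.5872,   0.6385,  -0.018 , -70.1361, -16.5058]), 'qvel': array([ 0.0358, -0.2598,  0.0358, -0.0168,  0.0496, -0.0236]), 'tau': array([ -0.    , -58.4162,  29.3754,   7.0155,   0.0102,  -0.    ]), 'tool_pos': array([0.2115, 0.6406, 0.2257]), 'orientation': array([179.9139,  -0.0078, -18.272 ]), 'force': array([-0.698 , -0.2084,  0.4068]), 'moment': array([ 0.0164,  0.0663, -0.0319]), 'gripper_force': 0.0, 'opening': 0.08765380603265897}
```

View pics/top0.png

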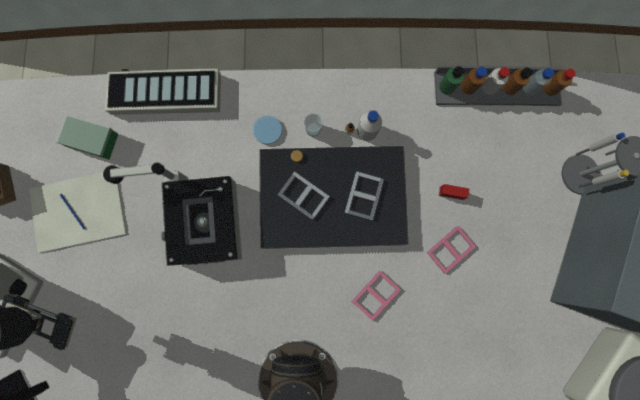

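View pics/side0.png

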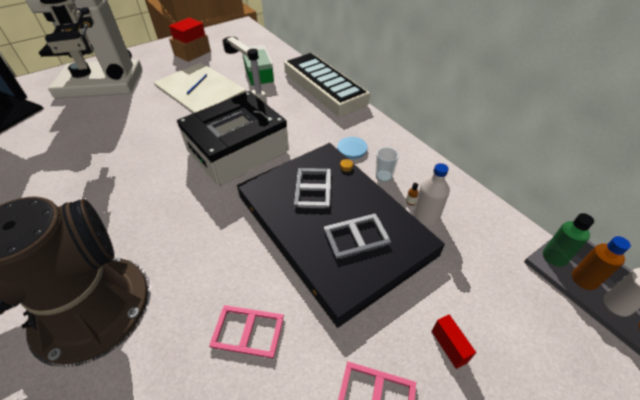

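The top view shows the two grey adapters on the granite at about (303,196) and (365,196). The microscope stage is at (200,222), and the pink look-alikes are at (377,295) and (453,250). The side view shows the adapters at (313,188) and (357,236), and the stage at (233,125).

```bash
cat > m.py <<'E'
from h import *
np.set_printoptions(precision=4,suppress=True)
def adapters(s,boxes):
    g=cv2.cvtColor(s['img'],cv2.COLOR_RGB2GRAY); out=[]
    for x0,y0,x1,y1 in boxes:
        z=cv2.resize(g[y0:y1,x0:x1],None,fx=8,fy=8,interpolation=cv2.INTER_CUBIC)
        _,m=cv2.threshold(z,0,255,cv2.THRESH_OTSU)
        c,h=cv2.findContours(m,cv2.RETR_CCOMP,cv2.CHAIN_APPROX_NONE)
        i=max(range(len(c)),key=lambda i:cv2.contourArea(c[i]))
        holes=sorted([c[j] for j in range(len(c)) if h[0][j][3]==i],key=cv2.contourArea)[-2:]
        f=lambda p:(np.array(p,float)+.5)/8-.5+[x0,y0]
        out.append((f(c[i][:,0]),[f(k[:,0]) for k in holes]))
    return out
def rect(P): # metric points -> centre,size,angle of long axis
    (c,sz,a)=cv2.minAreaRect((P[:,:2]*1000).astype(np.float32))
    if sz[0]<sz[1]: sz=sz[::-1];a+=90
    return np.r_[np.array(c)/1000,sz,(a+90)%180-90]
if __name__=='__main__':
    t,s=load('top0'),load('side0')
    A=adapters(t,[(272,165,335,226),(338,165,392,226)]);B=adapters(s,[(288,160,337,215),(318,207,397,262)])
    # orientation-free height: window centroids (area) in both views
    def cen(p): m=cv2.moments(((p)*100).astype(np.int32)); return [m['m10']/m['m00']/100,m['m01']/m['m00']/100]
    for k in range(2):
        print('adapter',k,'rect@z.065',rect(onz(t,A[k][0],.065)),'side',rect(onz(s,B[k][0],.065)))
        for hs in A[k][1]: print('  hole top',rect(onz(t,hs,.065)))
        for hs in B[k][1]: print('  hole side',rect(onz(s,hs,.065)))
        ca=np.mean([cen(h) for h in A[k][1]],0);cb=np.mean([cen(h) for h in B[k][1]],0)
        print('  tri holes',tri(t,[ca],s,[cb]))
    for n,d,(x0,y0,x1,y1),f in(('ts',t,(155,165,245,275),5),('ss',s,(165,75,300,190),4)):
        z=cv2.resize(d['img'][y0:y1,x0:x1],None,fx=f,fy=f,interpolation=cv2.INTER_CUBIC)
        z=(255*(z/255.)**.5).astype(np.uint8); cv2.imwrite(f'pics/{n}.png',z[:,:,::-1])
    a=cv2.imread('pics/ts.png');b=cv2.imread('pics/ss.png')
    c=np.zeros((550,800,3),np.uint8); a=cv2.resize(a,(360,440)); b=cv2.resize(b,(440,375)); c[:440,:360]=a;c[:375,360:]=b; cv2.imwrite('pics/stage.png',c)
E
python3 m.py
```

```text
adapter 0 rect@z.065 [  0.5542  -0.024  130.8716  87.8716  53.5742] side [  0.5527  -0.0252 133.0038  88.8992  54.1929]
  hole top [  0.5349  -0.0477  66.1435  45.6772 -36.4816]
  hole top [  0.5716   0.002   66.2821  47.4869 -36.7601]
  hole side [  0.5713   0.002   66.2871  45.9605 -36.1753]
  hole side [  0.534   -0.049   66.5513  42.9606 -36.462 ]
  tri holes [[ 0.5534 -0.0228  0.0628  0.0003]]
adapter 1 rect@z.065 [  0.5516  -0.2044 130.5005  87.5793 -16.6135] side [  0.5509  -0.2046 131.3795  88.0044 -16.4077]
  hole top [ 0.5801 -0.214  65.8472 46.1824 73.0594]
  hole top [ 0.5209 -0.1963 65.6249 47.8157 73.4813]
  hole side [ 0.579  -0.216  65.3685 45.0479 73.4515]
  hole side [ 0.5199 -0.1983 65.0855 46.4599 73.8469]
  tri holes [[ 0.5512 -0.2055  0.0605  0.0001]]
```

View pics/stage.png

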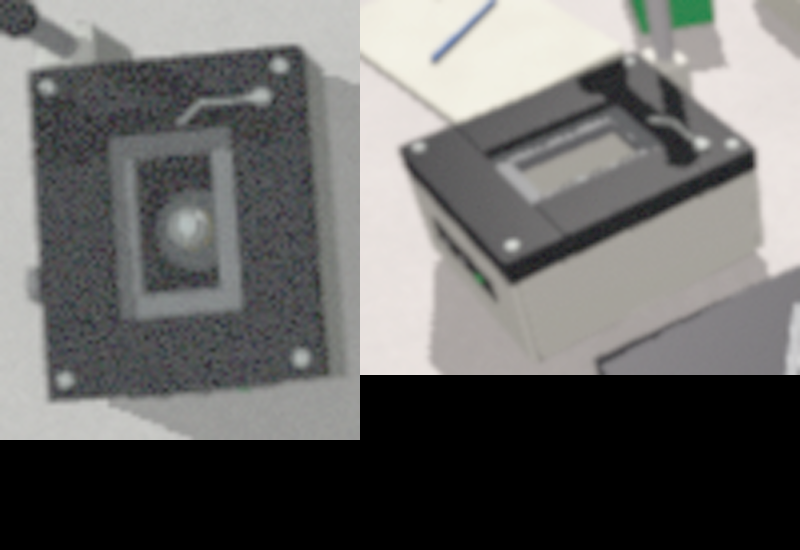

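The crop shows the microscope with its x axis nearly along world x and its yaw a few degrees. The light ledge frame spans about (108..242, 128..318) in the crop, with four white screws on the deck.

```bash
cat >> h.py <<'E'
from scipy.spatial.transform import Rotation as Rot
def go(xyz,yaw,obs=None):
    "cm shift along tool axes + rotvec deg to reach world xyz, tool down with yaw"
    o=obs or ctrl.get_obs(); R=Rot.from_euler('xyz',o['orientation'],degrees=True)
    d=R.inv().apply(np.array(xyz)-o['tool_pos'])*100
    r=(R.inv()*Rot.from_euler('xyz',[180,0,yaw],degrees=True)).as_rotvec(degrees=True)
    print('shift cm',d.round(2),'turn',r.round(2),'rows>=',max(np.linalg.norm(d)/4.17,np.linalg.norm(r)/7.16).round(1))
def corner(c,a,x,y):
    a=np.radians(a); return np.array(c)+[x*np.cos(a)-y*np.sin(a),x*np.sin(a)+y*np.cos(a)]
E
python3 - <<'E'
from m import *
t,s=load('top0'),load('side0')
def up(d,b,f=8):
    x0,y0,x1,y1=b; return cv2.resize(d['img'][y0:y1,x0:x1],None,fx=f,fy=f,interpolation=cv2.INTER_CUBIC)
def back(c,b,f=8): return (c[:,0].astype(float)+.5)/f-.5+[b[0],b[1]]
# ledge in top
b=(180,194,217,247); g=cv2.GaussianBlur(cv2.cvtColor(up(t,b),cv2.COLOR_RGB2GRAY),(0,0),4)
_,m=cv2.threshold(g,0,255,cv2.THRESH_OTSU)
c,h=cv2.findContours(m,cv2.RETR_CCOMP,cv2.CHAIN_APPROX_NONE)
for k,hh in zip(c,h[0]):
    if cv2.contourArea(k)>4000: print('ledge' if hh[3]<0 else 'opening',rect(onz(t,back(k,b),.110)))
# screws both views
def screws(d,pts):
    out=[]
    for u,v in pts:
        b=(u-4,v-4,u+5,v+5); q=d['img'][b[1]:b[3],b[0]:b[2]].astype(float).mean(2); w=np.clip(q-np.median(q)-25,0,None)
        yy,xx=np.mgrid[b[1]:b[3],b[0]:b[2]]; out.append([(w*xx).sum()/w.sum(),(w*yy).sum()/w.sum()])
    return np.array(out)
T=screws(t,[(166,187),(225,181),(230,254),(171,260)])
# side: far-left.. order guess: crop coords /(440/135)
f=440/135; S=screws(s,[(int(165+(x-360)/f+.5),int(75+y/f+.5)) for x,y in((630,60),(732,143),(512,244),(418,147))])
print(T,S); P=tri(t,T,s,S); print('screws',P,P.mean(0)); print(onz(t,T,.121).mean(0), onz(s,S,.121).mean(0))
Q=onz(t,T,.121); v=Q[0]+Q[1]-Q[2]-Q[3]; print('yaw',np.degrees(np.arctan2(v[1],v[0])))
print('tin',onz(t,[[297,157]],.065), 'box',onz(t,[[454,192]],.055),'dark deck')
b=(150,165,250,275); g=cv2.cvtColor(up(t,b,4),cv2.COLOR_RGB2GRAY); m=cv2.inRange(g,0,75); m=cv2.morphologyEx(m,cv2.MORPH_OPEN,np.ones((41,41)))
c=max(cv2.findContours(m,cv2.RETR_EXTERNAL,cv2.CHAIN_APPROX_NONE)[0],key=cv2.contourArea); print(rect(onz(t,back(c,b,4),.121)))
go([*corner((.553,-.0232),53.6,-.060,-.038),.10],-36.4)
E
```

```text
ledge [  0.4774   0.2755 131.4367  88.744    4.7672]
opening [  0.4806   0.2757 102.7827  57.0375   4.4763]
[[165.1274 186.5931]
 [224.4611 180.8808]
 [229.7963 254.0433]
 [170.6962 259.5223]] [[247.7927  89.9827]
 [280.5849 116.9228]
 [211.1933 149.6658]
 [181.4011 117.276 ]]
screws [[0.5768 0.3682 0.1335 0.005 ]
 [0.5917 0.1976 0.1282 0.0053]
 [0.3812 0.1828 0.1223 0.0004]
 [0.3659 0.3494 0.1317 0.0021]] [0.4789 0.2745 0.1289 0.0032]
[0.4788 0.2771 0.121 ] [0.4837 0.286  0.121 ]
yaw 5.135772012364296
tin [[ 0.6692 -0.0069  0.065 ]] box [[ 0.559  -0.4796  0.055 ]] dark deck
[  0.4781   0.2668 245.9459 216.718    3.7699]
shift cm [54.99 59.19 12.67] turn [ 0.08 -0.02 18.13] rows>= 19.6
```

Careful with the scale: shifts go in shares of 75 cm and turns go in shares of 60 degrees. That gives: 25.6 cm / 75 = 0.3413, 24 cm / 75 = 0.32, 16 degrees / 60 = 0.2667.

Call:
send_rows(plan=[[[0.04,0.0427,0,0,0,0.0333],[0.08,0.0853,0,0,0,0.0667],[0.12,0.128,0,0,0,0.1],[0.16,0.1707,0,0,0,0.1333],[0.2,0.2133,0,0,0,0.1667],[0.24,0.256,0,0,0,0.2],[0.28,0.2987,0,0,0,0.2333],[0.32,0.3413,0,0,0,0.2667]]], fingers=0)

```text
clock: 0.77
tool_pos: [0.3521, 0.3365, 0.2264]
orientation: [180.0, 0.0, -34.3]
force: [0.7, 0.4, 0.6]
opening: 0.0401
gripper_force: 0.0
```

```bash
python3 -c "
from h import *
go([*corner((.553,-.0232),53.6,-.060,-.038),.227],-36.4)"
```

```text
shift cm [40.46 24.49 -0.05] turn [0.01 0.   2.06] rows>= 11.3
```

Scaled: 27.2 cm / 75 = 0.3627, 23.8 cm / 75 = 0.3173, 2 degrees / 60 = 0.0333.

Call:
send_rows(plan=[[[0.0453,0.0267,0,0,0,0.0167],[0.0907,0.0533,0,0,0,0.0333],[0.136,0.08,0,0,0,0.0333],[0.1813,0.1067,0,0,0,0.0333],[0.2267,0.1333,0,0,0,0.0333],[0.272,0.16,0,0,0,0.0333],[0.3173,0.1867,0,0,0,0.0333],[0.3627,0.2133,0,0,0,0.0333]]])

```text
clock: 1.43
tool_pos: [0.4867, 0.0512, 0.2266]
orientation: [-180.0, 0.0, -36.3]
force: [1.3, -0.4, 0.2]
opening: 0.0003
gripper_force: 0.0
```

Scaled: 14 cm / 75 = 0.1867, 13.2 cm / 75 = 0.176.

Call:
send_rows(plan=[[[0.044,0.028,0.0133,0,0,0],[0.088,0.056,0.04,0,0,0],[0.132,0.084,0.08,0,0,0],[0.176,0.112,0.1067,0,0,0],[0.176,0.112,0.1467,0,0,0],[0.176,0.112,0.1733,0,0,0],[0.176,0.112,0.1867,0,0,0],[0.176,0.112,0.1867,0,0,0]]])

```text
clock: 2.1
tool_pos: [0.5415, -0.093, 0.084]
orientation: [179.8, 0.2, -36.3]
force: [-0.0, 0.7, 0.7]
opening: 0.0
gripper_force: 0.0
```

```bash
python3 -c "
from h import *
go([*corner((.553,-.0232),53.6,-.060,-.038),.069],-36.4);print(ctrl.get_obs())
snap('top','t1')
for a,b in((-.06,-.038),(-.06,.038),(.06,.038),(.06,-.038)): print(corner((.553,-.0232),53.6,a,b),corner((.550,-.2055),-16.5,a,b))
"
```

```text
shift cm [ 0.59 -0.31  1.5 ] turn [0.2  0.21 0.08] rows>= 0.4
{'clock': 2.1, 'joint_pos': array([ 1.06727527e+01,  1.68468734e+01, -2.55262974e+01, -2.82920866e-02,
       -4.79178632e+01,  4.30287689e+01]), 'qvel': array([ 0.90453014, -2.86310636,  2.7092293 ,  0.96675394, -2.5586181 ,
       -0.05070672]), 'tau': array([-5.64039722e-01, -4.57954216e+01,  2.28082985e+01,  5.47552004e+00,
        6.65098596e-01,  1.67954026e-02]), 'tool_pos': array([ 0.54145175, -0.09299364,  0.08402865]), 'orientation': array([179.8015099 ,   0.21387268, -36.31786337]), 'force': array([-0.04463691,  0.72296034,  0.66474518]), 'moment': array([0.03279421, 0.03059948, 0.02367252]), 'gripper_force': 0.0, 'opening': 4.652151050739715e-05}
[ 0.54798083 -0.09404355] [ 0.48167823 -0.22489423]
[ 0.4868089  -0.04894371] [ 0.5032634  -0.15202393]
[0.55801917 0.04764355] [ 0.61832177 -0.18610577]
[0.6191911  0.00254371] [ 0.5967366  -0.25897607]
```

Call:
send_rows(plan=[[[0.008,-0.004,0.0053,0,0,0],[0.008,-0.004,0.0107,0,0,0],[0.008,-0.004,0.016,0,0,0],[0.008,-0.004,0.0193,0,0,0],[0.008,-0.004,0.02,0,0,0],[0.008,-0.004,0.02,0,0,0]]])

```text
clock: 2.65
tool_pos: [0.5498, -0.0936, 0.0716]
orientation: [-180.0, -0.0, -36.2]
force: [0.1, 0.2, -0.0]
opening: 0.0002
gripper_force: 0.0
```

Scaled: 0.3 cm / 75 = 0.004, 0.25 cm / 75 = 0.0033.

Call:
send_rows(plan=[[[0,0,0.0007,0,0,0],[0,0,0.0013,0,0,0],[0,0,0.002,0,0,0],[0,0,0.0027,0,0,0],[0,0,0.0033,0,0,0],[0,0,0.004,0,0,0],[0,0,0.004,0,0,0],[0,0,0.004,0,0,0]]])

```text
clock: 3.32
tool_pos: [0.5499, -0.0937, 0.0685]
orientation: [180.0, 0.0, -36.3]
force: [-1.0, -0.5, 0.1]
opening: 0.0004
gripper_force: 0.0
```

Call:
send_rows(plan=[[[0,0,0.0007,0,0,0],[0,0,0.0013,0,0,0],[0,0,0.002,0,0,0],[0,0,0.0027,0,0,0],[0,0,0.0033,0,0,0],[0,0,0.004,0,0,0],[0,0,0.0047,0,0,0],[0,0,0.0047,0,0,0]]])

```text
clock: 3.98
tool_pos: [0.5499, -0.0938, 0.0653]
orientation: [180.0, -0.0, -36.3]
force: [-0.6, -0.6, 3.3]
opening: 0.0001
gripper_force: 1.4
```

Scaled: 0.06 cm / 75 = 0.0008, 0.03 cm / 75 = 0.0004.

Call:
send_rows(plan=[[[0,0,0.0004,0,0,0],[0,0,0.0008,0,0,0],[0,0,0.0008,0,0,0]]])

```text
clock: 4.23
tool_pos: [0.5499, -0.0938, 0.0652]
orientation: [180.0, -0.0, -36.2]
force: [-2.9, 0.3, 9.2]
opening: 0.0006
gripper_force: 4.2
```

Scaled: -7.6 cm / 75 = -0.1013, -1.2 cm / 75 = -0.016.

Call:
send_rows(plan=[[[0,0,-0.008,0,0,0],[0,0,-0.016,0,0,0],[-0.04,0,-0.016,0,0,0],[-0.08,0,-0.016,0,0,0],[-0.1013,0,-0.016,0,0,0],[-0.1013,0,-0.0093,0,0,0],[-0.1013,0,-0.0047,0,0,0],[-0.1013,0,-0.004,0,0,0]]])

```text
clock: 4.9
tool_pos: [0.489, -0.0487, 0.0673]
orientation: [-180.0, -0.0, -36.2]
force: [-0.3, 0.2, 0.2]
opening: 0.0001
gripper_force: 0.0
```

Scaled: 0.28 cm / 75 = 0.0037, 0.25 cm / 75 = 0.0033.

Call:
send_rows(plan=[[[0,0,0.0005,0,0,0],[0,0,0.0011,0,0,0],[0,0,0.0016,0,0,0],[0,0,0.0021,0,0,0],[0,0,0.0027,0,0,0],[0,0,0.0033,0,0,0],[0,0,0.0037,0,0,0],[0,0,0.0037,0,0,0]]])

```text
clock: 5.57
tool_pos: [0.4888, -0.049, 0.0652]
orientation: [180.0, -0.0, -36.3]
force: [-1.7, -0.8, 6.2]
opening: 0.0005
gripper_force: 3.3
```

Scaled: -12 cm / 75 = -0.16, -8 cm / 75 = -0.1067.

Call:
send_rows(plan=[[[0,0,-0.008,0,0,0],[0,0,-0.016,0,0,0],[0,-0.0533,-0.016,0,0,0],[0,-0.1067,-0.016,0,0,0],[0,-0.16,-0.016,0,0,0],[0,-0.16,-0.0093,0,0,0],[0,-0.16,-0.0047,0,0,0],[0,-0.16,-0.004,0,0,0]]])

```text
clock: 6.23
tool_pos: [0.5588, 0.048, 0.0669]
orientation: [179.9, 0.1, -36.2]
force: [-0.7, 0.2, -1.0]
opening: 0.0002
gripper_force: 0.0
```

Scaled: 0.28 cm / 75 = 0.0037, 0.25 cm / 75 = 0.0033.

Call:
send_rows(plan=[[[0,0,0.0005,0,0,0],[0,0,0.0011,0,0,0],[0,0,0.0016,0,0,0],[0,0,0.0021,0,0,0],[0,0,0.0027,0,0,0],[0,0,0.0033,0,0,0],[0,0,0.0037,0,0,0],[0,0,0.0037,0,0,0]]])

```text
clock: 6.9
tool_pos: [0.5596, 0.0478, 0.0653]
orientation: [180.0, -0.0, -36.3]
force: [-2.0, -0.7, 3.9]
opening: 0.0002
gripper_force: 2.1
```

Scaled: 7.6 cm / 75 = 0.1013, 6 cm / 75 = 0.08.

Call:
send_rows(plan=[[[0,0,-0.008,0,0,0],[0,0,-0.016,0,0,0],[0.04,0,-0.016,0,0,0],[0.08,0,-0.016,0,0,0],[0.1013,0,-0.016,0,0,0],[0.1013,0,-0.0093,0,0,0],[0.1013,0,-0.0047,0,0,0],[0.1013,0,-0.004,0,0,0]]])

```text
clock: 7.57
tool_pos: [0.6198, 0.003, 0.067]
orientation: [179.9, 0.1, -36.3]
force: [0.6, -0.1, -0.3]
opening: 0.0006
gripper_force: 0.0
```

Scaled: 0.3 cm / 75 = 0.004, 0.25 cm / 75 = 0.0033.

Call:
send_rows(plan=[[[0,0,0.0005,0,0,0],[0,0,0.0011,0,0,0],[0,0,0.0016,0,0,0],[0,0,0.0021,0,0,0],[0,0,0.0027,0,0,0],[0,0,0.0033,0,0,0],[0,0,0.004,0,0,0],[0,0,0.004,0,0,0]]])

```text
clock: 8.23
tool_pos: [0.6209, 0.0032, 0.0653]
orientation: [-180.0, -0.0, -36.3]
force: [-1.5, 1.0, 3.4]
opening: 0.0001
gripper_force: 1.9
```

```bash
python3 -c "
from h import *
for a,b in((.06,.038),(.06,-.038),(-.06,.038),(-.06,-.038)): go([*corner((.550,-.2060),-16.5,a,b),.085],-106.5)
print(snap('top','t2')['img'].mean(), ctrl.get_obs()['force'],ctrl.get_obs()['tool_pos'])
"
```

```text
shift cm [11.01 15.46 -1.97] turn [-2.000e-02 -0.000e+00  7.025e+01] rows>= 9.8
shift cm [13.58 22.61 -1.97] turn [-2.000e-02 -0.000e+00  7.025e+01] rows>= 9.8
shift cm [-0.28 19.51 -1.97] turn [-2.000e-02 -0.000e+00  7.025e+01] rows>= 9.8
shift cm [ 2.29 26.67 -1.97] turn [-2.000e-02 -0.000e+00  7.025e+01] rows>= 9.8
115.51953125 [-1.5673867   0.45097156  5.17202187] [0.62095519 0.00317485 0.06528368]
```

Scaled: 15.5 cm / 75 = 0.2067, 14 cm / 75 = 0.1867, 49 degrees / 60 = 0.8167.

Call:
send_rows(plan=[[[0,0,-0.008,0,0,0],[0,0,-0.0267,0,0,0.1167],[0.0267,0.0333,-0.0267,0,0,0.2333],[0.0533,0.0667,-0.0267,0,0,0.35],[0.08,0.1067,-0.0267,0,0,0.4667],[0.1067,0.1467,-0.0267,0,0,0.5833],[0.1333,0.1867,-0.0267,0,0,0.7],[0.1467,0.2067,-0.0267,0,0,0.8167]]])

```text
clock: 8.95
tool_pos: [0.6173, -0.1904, 0.085]
orientation: [180.0, -0.0, -85.7]
force: [0.3, 0.8, 0.5]
opening: 0.0007
gripper_force: 0.0
```

Scaled: 1.6 cm / 75 = 0.0213, 1.5 cm / 75 = 0.02, 21.2 degrees / 60 = 0.3533.

Call:
send_rows(plan=[[[0,0,0,0,0,0.1167],[0,0,0.0067,0,0,0.2333],[0,0,0.0133,0,0,0.3533],[0,0,0.0173,0,0,0.3533],[0,0,0.02,0,0,0.3533],[0,0,0.0213,0,0,0.3533]]])

```text
clock: 9.45
tool_pos: [0.6178, -0.187, 0.0687]
orientation: [180.0, -0.0, -106.2]
force: [0.2, 0.1, 0.6]
opening: 0.0009
gripper_force: 0.0
```

```bash
python3 -c "
from h import *
for a,b in((.06,.038),): go([*corner((.550,-.2060),-16.5,a,b),.064],-106.5)
"
```

```text
shift cm [-0.05 -0.04  0.47] turn [ 0.02 -0.01  0.28] rows>= 0.1
```

Scaled: 0.42 cm / 75 = 0.0056, 0.06 cm / 75 = 0.0008.

Call:
send_rows(plan=[[[0,0,0.0008,0,0,0],[0,0,0.0016,0,0,0],[0,0,0.0024,0,0,0],[0,0,0.0032,0,0,0],[0,0,0.004,0,0,0],[0,0,0.0048,0,0,0],[0,0,0.0056,0,0,0],[0,0,0.0056,0,0,0]]])

```text
clock: 10.12
tool_pos: [0.6179, -0.187, 0.0646]
orientation: [-180.0, 0.0, -106.5]
force: [-0.4, 0.5, 0.6]
opening: 0.0004
gripper_force: 0.2
```

Scaled: 7.6 cm / 75 = 0.1013, 6 cm / 75 = 0.08.

Call:
send_rows(plan=[[[0,0,-0.008,0,0,0],[0,0,-0.016,0,0,0],[0.04,0,-0.016,0,0,0],[0.08,0,-0.016,0,0,0],[0.1013,0,-0.016,0,0,0],[0.1013,0,-0.0093,0,0,0],[0.1013,0,-0.0047,0,0,0],[0.1013,0,-0.004,0,0,0]]])

```text
clock: 10.78
tool_pos: [0.596, -0.2597, 0.0672]
orientation: [180.0, 0.0, -106.5]
force: [0.3, 1.1, 0.0]
opening: 0.0
gripper_force: 0.0
```

Scaled: 0.3 cm / 75 = 0.004, 0.25 cm / 75 = 0.0033.

Call:
send_rows(plan=[[[0,0,0.0007,0,0,0],[0,0,0.0013,0,0,0],[0,0,0.002,0,0,0],[0,0,0.0027,0,0,0],[0,0,0.0033,0,0,0],[0,0,0.004,0,0,0],[0,0,0.004,0,0,0],[0,0,0.004,0,0,0]]])

```text
clock: 11.45
tool_pos: [0.5966, -0.2596, 0.0653]
orientation: [-180.0, 0.0, -106.4]
force: [-0.2, 3.3, 5.3]
opening: 0.0005
gripper_force: 2.7
```

The (+,+) corner gave: z 0.0646 at almost no force. Every corner of the left adapter held. I'll go back to that corner and press to its stop.

Scaled: -7.6 cm / 75 = -0.1013, -6 cm / 75 = -0.08.

Call:
send_rows(plan=[[[0,0,-0.008,0,0,0],[0,0,-0.016,0,0,0],[-0.04,0,-0.016,0,0,0],[-0.08,0,-0.016,0,0,0],[-0.1013,0,-0.016,0,0,0],[-0.1013,0,-0.0093,0,0,0],[-0.1013,0,-0.0047,0,0,0],[-0.1013,0,-0.0027,0,0,0]]])

```text
clock: 12.12
tool_pos: [0.6174, -0.1872, 0.066]
orientation: [179.9, -0.0, -106.5]
force: [-0.1, -0.8, -0.6]
opening: 0.0002
gripper_force: 0.0
```

Scaled: 0.45 cm / 75 = 0.006, 0.4 cm / 75 = 0.0053.

Call:
send_rows(plan=[[[0,0,0.0009,0,0,0],[0,0,0.0019,0,0,0],[0,0,0.0028,0,0,0],[0,0,0.0037,0,0,0],[0,0,0.0047,0,0,0],[0,0,0.0053,0,0,0],[0,0,0.006,0,0,0],[0,0,0.006,0,0,0]]])

```text
clock: 12.78
tool_pos: [0.618, -0.1871, 0.0622]
orientation: [-180.0, 0.0, -106.5]
force: [0.0, 0.6, 0.2]
opening: 0.0004
gripper_force: 0.2
```

Scaled: 0.1 cm / 75 = 0.0013, 0.05 cm / 75 = 0.0007.

Call:
send_rows(plan=[[[0,0,0.0007,0,0,0],[0,0,0.0013,0,0,0],[0,0,0.0013,0,0,0]]])

```text
clock: 13.03
tool_pos: [0.618, -0.187, 0.0612]
orientation: [-180.0, 0.0, -106.5]
force: [-0.3, -0.9, 0.2]
opening: 0.0006
gripper_force: 0.4
```

Still giving at 0.061 with almost no force, so I'll carry on down to the stop.

Scaled: 0.11 cm / 75 = 0.0015, 0.08 cm / 75 = 0.0011.

Call:
send_rows(plan=[[[0,0,0.0005,0,0,0],[0,0,0.0011,0,0,0],[0,0,0.0015,0,0,0],[0,0,0.0015,0,0,0]]])

```text
clock: 13.37
tool_pos: [0.6182, -0.1871, 0.0608]
orientation: [-180.0, -0.0, -106.4]
force: [-1.5, 1.2, 6.3]
opening: 0.0003
gripper_force: 3.0
```

Scaled: 0.07 cm / 75 = 0.0009, 0.04 cm / 75 = 0.0005.

Call:
send_rows(plan=[[[0,0,0.0005,0,0,0],[0,0,0.0009,0,0,0],[0,0,0.0009,0,0,0]]])

```text
clock: 13.62
tool_pos: [0.6182, -0.187, 0.0607]
orientation: [-179.9, -0.0, -106.4]
force: [-2.8, 1.9, 9.9]
opening: 0.0006
gripper_force: 4.8
```

The stop is hard at 0.0608 with 6–10 N, so the right adapter rocks. I'll release it slowly and go above the left one with the fingers 40 mm apart.

Scaled: -7 cm / 75 = -0.0933, -5 cm / 75 = -0.0667.

Call:
send_rows(plan=[[[0,0,-0.002,0,0,0],[0,0,-0.004,0,0,0],[0,0,-0.006,0,0,0],[0,0,-0.008,0,0,0],[0,0,-0.016,0,0,0],[0,0,-0.04,0,0,0],[0,0,-0.0667,0,0,0],[0,0,-0.0933,0,0,0]]], fingers=0.45)

```text
clock: 14.28
tool_pos: [0.6174, -0.187, 0.1299]
orientation: [179.9, -0.0, -106.5]
force: [0.3, -0.0, -0.2]
opening: 0.0388
gripper_force: 0.0
```

```bash
python3 - <<'E'
from m import *
go([.5535,-.0232,.130],-36.4)
print(snap('top','t3')['img'].mean())
E
```

```text
shift cm [-13.9   10.77   0.  ] turn [  0.08   0.03 -70.07] rows>= 9.8
117.90921744791666
```

View pics/t3.png

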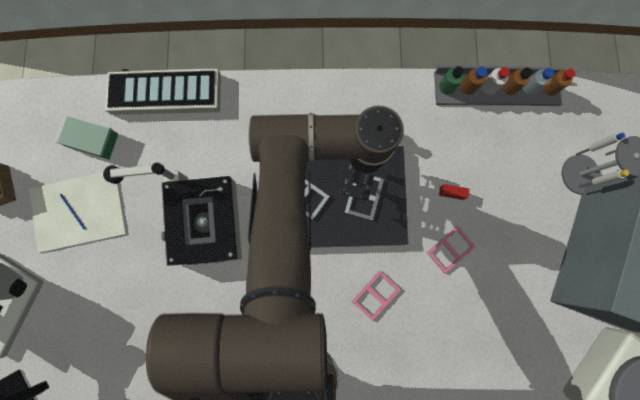

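The view shows the arm covering the left adapter at (305,196), while the right one is level again near (365,198). I'll use the side view for a check.

Scaled: -13.9 cm / 75 = -0.1853, -12 cm / 75 = -0.16, -56 degrees / 60 = -0.9333.

Call:
send_rows(plan=[[[-0.0267,0.02,0,0,0,-0.1167],[-0.0533,0.04,0,0,0,-0.2333],[-0.08,0.06,0,0,0,-0.35],[-0.1067,0.08,0,0,0,-0.4667],[-0.1333,0.1,0,0,0,-0.5833],[-0.16,0.12,0,0,0,-0.7],[-0.1853,0.144,0,0,0,-0.8167],[-0.1853,0.144,0,0,0,-0.9333]]])

```text
clock: 15.0
tool_pos: [0.5521, -0.0204, 0.1297]
orientation: [-180.0, 0.0, -50.0]
force: [-0.0, 0.1, 0.9]
opening: 0.0395
gripper_force: 0.0
```

Scaled: -14 degrees / 60 = -0.2333.

Call:
send_rows(plan=[[[0,0,0,0,0,-0.1167],[0,0,0,0,0,-0.2333],[0,0,0,0,0,-0.2333],[0,0,0,0,0,-0.2333]]])

```text
clock: 15.33
tool_pos: [0.5536, -0.0231, 0.1295]
orientation: [-180.0, 0.0, -36.7]
force: [0.3, 0.3, 0.1]
opening: 0.0397
gripper_force: 0.0
```

```bash
python3 - <<'E'
from m import *
s=snap('side','s3'); print(ctrl.get_obs()['tool_pos'],ctrl.get_obs()['orientation'])
t=snap('top','t3b')
for b in ((288,160,337,215),(318,207,397,262)):
    try:
        B=adapters(s,[b]); print(rect(onz(s,B[0][0],.065)),[rect(onz(s,h,.065))[:4] for h in B[0][1]])
    except Exception as e: print(e)
go([.5535,-.0232,.053],-36.4)
A=s['img'][120:290,260:440]; cv2.imwrite('pics/s3c.png',cv2.resize(A,None,fx=4,fy=3.5)[:,:,::-1])
E
```

```text
[ 0.5537 -0.0232  0.1294] [179.9966   0.0048 -36.7263]
[  0.5527  -0.0253 131.7574  88.7592  54.5241] []
[  0.5528  -0.2057 127.6626  88.2724 -16.4243] [array([ 0.579 , -0.2159, 64.5053, 44.4993])]
shift cm [-0.02  0.01  7.64] turn [ 0.    0.01 -0.3 ] rows>= 1.8
```

View pics/s3c.png

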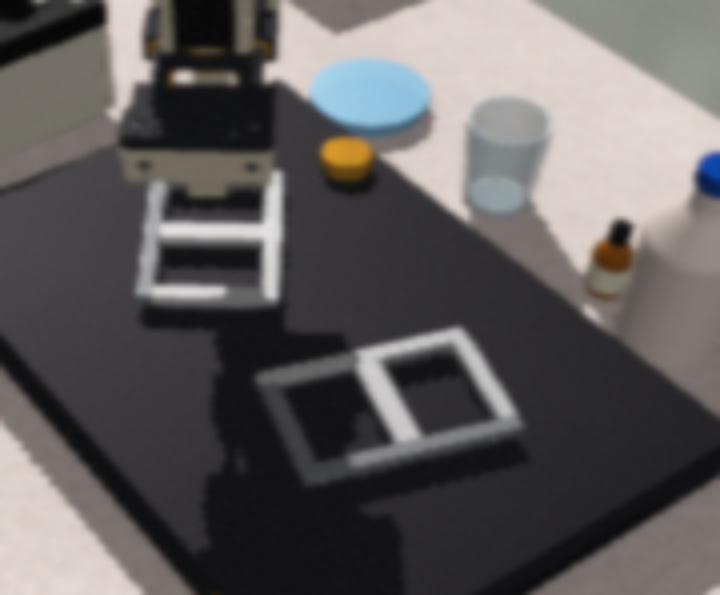

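The crop shows the left adapter under the gripper with its edges unmoved, and the right one flat and level. Next I'll descend into the windows and grip the web.

Scaled: 7.5 cm / 75 = 0.1, 7.1 cm / 75 = 0.0947, -0.2 degrees / 60 = -0.0033.

Call:
send_rows(plan=[[[0,0,0.0267,0,0,0],[0,0,0.0533,0,0,0],[0,0,0.0667,0,0,-0.0033],[0,0,0.0773,0,0,-0.0033],[0,0,0.0867,0,0,-0.0033],[0,0,0.0947,0,0,-0.0033],[0,0,0.1,0,0,-0.0033],[0,0,0.1,0,0,-0.0033]]])

```text
clock: 16.1
tool_pos: [0.5535, -0.0232, 0.0538]
orientation: [180.0, 0.0, -36.3]
force: [-0.3, 0.5, -0.3]
opening: 0.0394
gripper_force: 0.0
```

Call:
send_rows(plan=[[[0,0,0,0,0,0],[0,0,0,0,0,0],[0,0,0,0,0,0],[0,0,0,0,0,0],[0,0,0,0,0,0],[0,0,0,0,0,0],[0,0,0,0,0,0],[0,0,0,0,0,0]]], fingers=0)

```text
clock: 16.77
tool_pos: [0.5538, -0.0232, 0.0547]
orientation: [-180.0, -0.0, -36.3]
force: [-1.6, -1.0, 5.2]
opening: 0.0131
gripper_force: 30.0
```

Scaled: -12 cm / 75 = -0.16, -10 cm / 75 = -0.1333.

Call:
send_rows(plan=[[[0,0,-0.0013,0,0,0],[0,0,-0.004,0,0,0],[0,0,-0.0107,0,0,0],[0,0,-0.0267,0,0,0],[0,0,-0.0533,0,0,0],[0,0,-0.0933,0,0,0],[0,0,-0.1333,0,0,0],[0,0,-0.16,0,0,0]]])

```text
clock: 17.43
tool_pos: [0.5544, -0.023, 0.1773]
orientation: [-179.9, -0.1, -36.2]
force: [0.2, 0.7, -2.1]
opening: 0.0137
gripper_force: 30.0
```

```bash
python3 - <<'E'
from m import *
go([.479,.2765,.174],-85.2); print(ctrl.get_obs()['force'],ctrl.get_obs()['joint_pos'])
E
```

```text
shift cm [-23.79 -19.7    0.32] turn [-0.13 -0.06 48.96] rows>= 7.4
[ 0.1979  0.7248 -2.1228] [ 17.8632  11.4118 -18.7917   0.0319 -59.6585  35.8775]
```

Scaled: -20 cm / 75 = -0.2667, -18 cm / 75 = -0.24, 43 degrees / 60 = 0.7167.

Call:
send_rows(plan=[[[-0.0133,-0.0107,0,0,0,0.05],[-0.04,-0.0333,0,0,0,0.1333],[-0.08,-0.0667,0,0,0,0.2333],[-0.12,-0.1,0,0,0,0.3333],[-0.16,-0.1333,0,0,0,0.4333],[-0.2,-0.1667,0,0,0,0.5333],[-0.24,-0.2,0,0,0,0.6333],[-0.2667,-0.2213,0,0,0,0.7167]]])

```text
clock: 18.1
tool_pos: [0.4897, 0.232, 0.1746]
orientation: [-180.0, 0.0, -79.5]
force: [0.3, 0.4, -1.6]
opening: 0.0138
gripper_force: 30.0
```

```bash
python3 - <<'E'
from m import *
go([.479,.2765,.174],-85.2)
E
```

```text
shift cm [-4.57  0.24  0.07] turn [-0.02  0.04  5.7 ] rows>= 1.1
```

Scaled: -4.55 cm / 75 = -0.0607, 0.24 cm / 75 = 0.0032, 5.7 degrees / 60 = 0.095.

Call:
send_rows(plan=[[[-0.02,0.0013,0,0,0,0.0333],[-0.04,0.0027,0.0067,0,0,0.0667],[-0.056,0.0032,0.0133,0,0,0.095],[-0.0607,0.0032,0.02,0,0,0.095],[-0.0607,0.0032,0.0267,0,0,0.095],[-0.0607,0.0032,0.0267,0,0,0.095],[-0.0607,0.0032,0.0267,0,0,0.095]]])

```text
clock: 18.68
tool_pos: [0.4797, 0.2725, 0.154]
orientation: [180.0, -0.0, -85.0]
force: [1.0, -0.1, -2.8]
opening: 0.014
gripper_force: 30.0
```

```bash
python3 - <<'E'
from m import *
s=snap('side','s4');t=snap('top','t4'); o=ctrl.get_obs();print(o['tool_pos'],o['orientation'],o['force'])
c=np.zeros((600,800,3),np.uint8)
c[:,:400]=cv2.resize(t['img'][150:285,150:240],(400,600)); c[:440,400:]=cv2.resize(s['img'][60:214,165:305],(400,440))
cv2.imwrite('pics/p4.png',(255*(c/255.)**.6).astype(np.uint8)[:,:,::-1])
E
```

```text
[0.4801 0.2727 0.1546] [-179.9913   -0.0016  -84.9899] [ 1.1653 -0.4634 -2.3378]
```

View pics/p4.png

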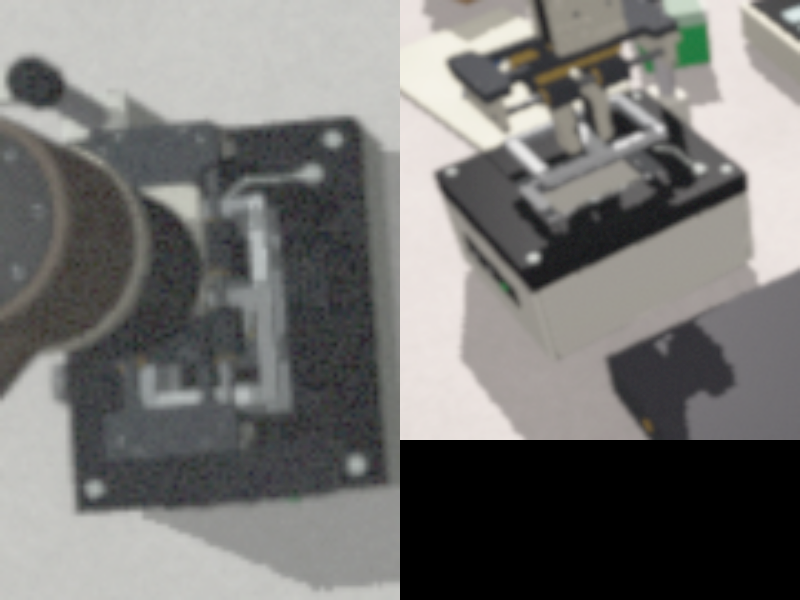

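The crop shows the adapter held over the pocket: its −y border is visible, parallel to the stage, with the ledge just beyond it. I'll refine the pocket centre using clean screw centroids and the ledge edges.

```bash
python3 - <<'E'
from m import *
t,s=load('top0'),load('side0')
def scr(d,pts,r=3.2):
    g=d['img'].astype(float).mean(2);yy,xx=np.mgrid[:400,:640];out=[]
    for p in np.array(pts,float):
        for _ in range(6):
            k=(np.hypot(xx-p[0],yy-p[1])<r); w=np.where(k,np.clip(g-np.percentile(g[k],40),0,None),0); p=np.array([(w*xx).sum(),(w*yy).sum()])/w.sum()
        out.append(p)
    return np.array(out)
T=scr(t,[(166.5,186.6),(225,181.2),(230,254.2),(171,260)],2.5)
f=440/135; S=scr(s,[(165+(x-360)/f,75+y/f) for x,y in((630,60),(732,143),(512,244),(418,147))],2.5)
P=tri(t,T,s,S); print(T,S); print(P)
for z in(.121,.122): print(z,onz(t,T,z),onz(t,T,z).mean(0),onz(s,S,z),onz(s,S,z).mean(0))
Q=onz(t,T,.121); v=Q[0]+Q[1]-Q[2]-Q[3]; w=Q[0]+Q[3]-Q[1]-Q[2]; print(np.degrees(np.arctan2(v[1],v[0])),np.degrees(np.arctan2(w[1],w[0]))-90)
# edge profiles across ledge in top: local frame sampling along pocket y (through x=+-58 strips) and x
def prof(d,z,ax,offs,rng,c=(.479,.2755),a=4.9):
    C=d['pose'];R,o=C[:3,:3],C[:3,3]; r=np.arange(*rng,.001); acc=0
    for off in offs:
        W=np.array([[*corner(c,a,*((q,off) if ax=='x' else (off,q))),z] for q in r])
        p=cv2.projectPoints((W-o)@R,np.zeros(3),np.zeros(3),d['K'],np.array([float(d['k1']),0,0,0]))[0][:,0].astype(np.float32)
        acc=acc+cv2.remap(d['img'].mean(2).astype(np.float32),p[:,0][:,None].copy(),p[:,1][:,None].copy(),cv2.INTER_LINEAR)[:,0]
    return r*1000,acc/len(offs)
def edges(r,g):
    q=np.gradient(np.convolve(g,np.ones(3)/3,'same'))[3:-3]; r=r[3:-3]; return [(round(r[i],1),round(q[i],1)) for i in range(1,len(q)-1) if abs(q[i])>2 and abs(q[i])>=abs(q[i-1]) and abs(q[i])>abs(q[i+1])]
for n,d in(('top',t),('side',s)):
    for z in(.110,.121):
        print(n,z,'y',edges(*prof(d,z,'y',np.arange(-.04,.041,.004),(-.07,.07))),'x',edges(*prof(d,z,'x',np.arange(-.02,.021,.004),(-.09,.09))))
go([.479,.2755,.140],-85.1)
E
```

```text
[[166.2983 186.106 ]
 [224.4591 180.914 ]
 [229.8791 254.0429]
 [170.7681 259.5105]] [[246.1922  87.9358]
 [278.7168 118.579 ]
 [211.2174 149.7179]
 [180.6546 114.9382]]
[[0.5736 0.3622 0.145  0.0008]
 [0.5898 0.1997 0.1228 0.0006]
 [0.3812 0.1826 0.1223 0.0004]
 [0.3657 0.3463 0.1414 0.0026]]
0.121 [[0.5777 0.3696 0.121 ]
 [0.5903 0.2    0.121 ]
 [0.3814 0.1828 0.121 ]
 [0.367  0.3521 0.121 ]] [0.4791 0.2761 0.121 ] [[0.5882 0.4008 0.121 ]
 [0.5906 0.2021 0.121 ]
 [0.3813 0.1843 0.121 ]
 [0.3699 0.3786 0.121 ]] [0.4825 0.2914 0.121 ]
0.122 [[0.5775 0.3693 0.122 ]
 [0.5902 0.1998 0.122 ]
 [0.3814 0.1826 0.122 ]
 [0.367  0.3518 0.122 ]] [0.479  0.2759 0.122 ] [[0.5876 0.3992 0.122 ]
 [0.5899 0.2009 0.122 ]
 [0.381  0.183  0.122 ]
 [0.3696 0.377  0.122 ]] [0.4821 0.29   0.122 ]
4.7175306403110095 4.570583067269567
top 0.11 y [(np.float64(-43.0), np.float64(8.5)), (np.float64(-29.0), np.float64(-6.9)), (np.float64(-3.0), np.float64(-2.3)), (np.float64(6.0), np.float64(-2.5)), (np.float64(28.0), np.float64(7.1)), (np.float64(35.0), np.float64(-3.5)), (np.float64(45.0), np.float64(-4.3))]
[... 1043 characters left out ...]
64(-5.5)), (np.float64(61.0), np.float64(3.2))] x [(np.float64(-63.0), np.float64(9.8)), (np.float64(-50.0), np.float64(-4.2)), (np.float64(41.0), np.float64(-5.9)), (np.float64(66.0), np.float64(-3.8)), (np.float64(77.0), np.float64(2.7))]
side 0.121 y [(np.float64(-47.0), np.float64(4.2)), (np.float64(-3.0), np.float64(-5.5)), (np.float64(13.0), np.float64(4.8)), (np.float64(23.0), np.float64(-5.4)), (np.float64(46.0), np.float64(3.3))] x [(np.float64(-68.0), np.float64(9.4)), (np.float64(-55.0), np.float64(-4.8)), (np.float64(34.0), np.float64(-3.8)), (np.float64(58.0), np.float64(-3.8)), (np.float64(69.0), np.float64(2.5))]
shift cm [-0.29  0.09  1.46] turn [-0.01 -0.    0.11] rows>= 0.4
```

```bash
python3 - <<'E'
from m import *
go([.478,.2746,.130],-85.35)
E
```

```text
shift cm [-0.21  0.19  2.46] turn [-0.01 -0.    0.36] rows>= 0.6
```

Scaled: 2.4 cm / 75 = 0.032, 2.2 cm / 75 = 0.0293, 0.4 degrees / 60 = 0.0067.

Call:
send_rows(plan=[[[-0.0013,0.0013,0.0053,0,0,0.0033],[-0.0027,0.0027,0.012,0,0,0.0067],[-0.0027,0.0027,0.0187,0,0,0.0067],[-0.0027,0.0027,0.0253,0,0,0.0067],[-0.0027,0.0027,0.0293,0,0,0.0067],[-0.0027,0.0027,0.032,0,0,0.0067],[-0.0027,0.0027,0.032,0,0,0.0067],[-0.0027,0.0027,0.032,0,0,0.0067]]])

```text
clock: 19.45
tool_pos: [0.4777, 0.2751, 0.1303]
orientation: [180.0, -0.0, -85.4]
force: [-0.2, 0.4, -1.4]
opening: 0.0136
gripper_force: 30.0
```

```bash
python3 - <<'E'
from m import *
go([.478,.2746,.1235],-85.35); print(ctrl.get_obs()['force'])
E
```

```text
shift cm [ 0.05 -0.03  0.68] turn [ 0.01 -0.01 -0.01] rows>= 0.2
[-0.2222  0.4257 -1.4421]
```

Scaled: 0.65 cm / 75 = 0.0087, 0.05 cm / 75 = 0.0007.

Call:
send_rows(plan=[[[0,0,0.0013,0,0,0],[0.0007,0,0.0027,0,0,0],[0.0007,0,0.004,0,0,0],[0.0007,0,0.0053,0,0,0],[0.0007,0,0.0067,0,0,0],[0.0007,0,0.008,0,0,0],[0.0007,0,0.0087,0,0,0],[0.0007,0,0.0087,0,0,0]]])

```text
clock: 20.12
tool_pos: [0.4776, 0.2746, 0.1237]
orientation: [180.0, -0.0, -85.4]
force: [-0.1, -0.5, -3.2]
opening: 0.0135
gripper_force: 30.0
```

It is past rim height with no contact, so it has entered the pocket. Continuing down.

Scaled: 0.75 cm / 75 = 0.01, 0.7 cm / 75 = 0.0093.

Call:
send_rows(plan=[[[0,0,0.0013,0,0,0],[0,0,0.0027,0,0,0],[0,0,0.004,0,0,0],[0,0,0.0053,0,0,0],[0,0,0.0067,0,0,0],[0,0,0.008,0,0,0],[0,0,0.0093,0,0,0],[0,0,0.01,0,0,0]]])

```text
clock: 20.78
tool_pos: [0.4777, 0.2746, 0.1162]
orientation: [180.0, -0.0, -85.4]
force: [1.1, -0.2, -3.7]
opening: 0.0137
gripper_force: 30.0
```

Scaled: 0.12 cm / 75 = 0.0016, 0.1 cm / 75 = 0.0013.

Call:
send_rows(plan=[[[0,0,0.0007,0,0,0],[0,0,0.0013,0,0,0],[0,0,0.0016,0,0,0],[0,0,0.0016,0,0,0]]])

```text
clock: 21.12
tool_pos: [0.4777, 0.2746, 0.1151]
orientation: [180.0, -0.0, -85.4]
force: [0.0, -0.2, -2.4]
opening: 0.0137
gripper_force: 30.0
```

Scaled: 0.09 cm / 75 = 0.0012, 0.06 cm / 75 = 0.0008.

Call:
send_rows(plan=[[[0,0,0.0004,0,0,0],[0,0,0.0008,0,0,0],[0,0,0.0012,0,0,0],[0,0,0.0012,0,0,0]]])

```text
clock: 21.45
tool_pos: [0.4778, 0.2747, 0.1148]
orientation: [-180.0, 0.0, -85.4]
force: [-2.5, -0.5, 3.4]
opening: 0.0135
gripper_force: 30.0
```

```bash
python3 -c "
from h import *
s=snap('side','s5');print(ctrl.get_obs()['force'],ctrl.get_obs()['tool_pos'])"
```

```text
[-2.48213067 -0.36740688  4.50124765] [0.47775593 0.27466585 0.11473729]
```

It is seated at 0.1148, as expected, with a few N. Release and rise.

Scaled: -0.05 cm / 75 = -0.0007, -0.03 cm / 75 = -0.0004.

Call:
send_rows(plan=[[[0,0,-0.0004,0,0,0],[0,0,-0.0007,0,0,0],[0,0,-0.0007,0,0,0],[0,0,-0.0007,0,0,0],[0,0,-0.0007,0,0,0],[0,0,-0.0007,0,0,0]]], fingers=0.42)

```text
clock: 22.0
tool_pos: [0.4777, 0.2746, 0.1147]
orientation: [180.0, -0.0, -85.4]
force: [0.3, -0.1, 0.3]
opening: 0.0366
gripper_force: 0.0
```

Scaled: -13 cm / 75 = -0.1733, -11 cm / 75 = -0.1467.

Call:
send_rows(plan=[[[0,0,-0.004,0,0,0],[0,0,-0.0107,0,0,0],[0,0,-0.02,0,0,0],[0,0,-0.04,0,0,0],[0,0,-0.0667,0,0,0],[0,0,-0.1067,0,0,0],[0,0,-0.1467,0,0,0],[0,0,-0.1733,0,0,0]]])

```text
clock: 22.67
tool_pos: [0.4785, 0.275, 0.2487]
orientation: [-179.8, 0.1, -85.3]
force: [0.6, 0.6, -0.7]
opening: 0.037
gripper_force: 0.0
```

Call:
send_rows(plan=[[[0.04,0,0,0,0,0],[0.08,0,0,0,0,0],[0.1333,0,0,0,0,0],[0.1867,0,0,0,0,0],[0.24,0,0,0,0,0],[0.2933,0,0,0,0,0],[0.3467,0,0,0,0,0],[0.3733,0,0,0,0,0]]])

```text
clock: 23.33
tool_pos: [0.5, -0.0077, 0.2459]
orientation: [-179.9, -0.0, -85.4]
force: [0.1, -0.5, -0.2]
opening: 0.0371
gripper_force: 0.0
```

```bash
python3 - <<'E'
from m import *
s=snap('side','s6');t=snap('top','t6'); print(ctrl.get_obs()['tool_pos'],ctrl.get_obs()['force'])
c=np.zeros((600,800,3),np.uint8)
c[:,:400]=cv2.resize(t['img'][150:285,150:240],(400,600)); c[:440,400:]=cv2.resize(s['img'][60:214,165:305],(400,440))
cv2.imwrite('pics/p6.png',(255*(c/255.)**.6).astype(np.uint8)[:,:,::-1])
for n,d,b in(('top',t,(178,192,219,250)),('side',s,(208,95,262,143))):
    try:
        A=adapters(d,[b]); print(n,rect(onz(d,A[0][0],.125)),[rect(onz(d,h,.125)) for h in A[0][1]])
    except Exception as e: print(n,e)
try:
    B=adapters(s,[(318,207,397,262)]);print('B',rect(onz(s,B[0][0],.065)))
except Exception as e: print(e)
E
```

```text
[ 0.5002 -0.0073  0.2457] [-0.0187  0.5596 -0.9909]
top [  0.5093   0.2341 110.6616  18.9992  20.2223] [array([  0.5073,   0.2332,   7.5175,   6.1532, -45.1343])]
side [ 0.4612  0.2722 97.1686 89.4812  4.7581] [array([  0.4476,   0.2755,  65.976 ,  44.7221, -85.6433])]
B [  0.5509  -0.2046 131.396   87.9209 -16.4604]
```

View pics/p6.png

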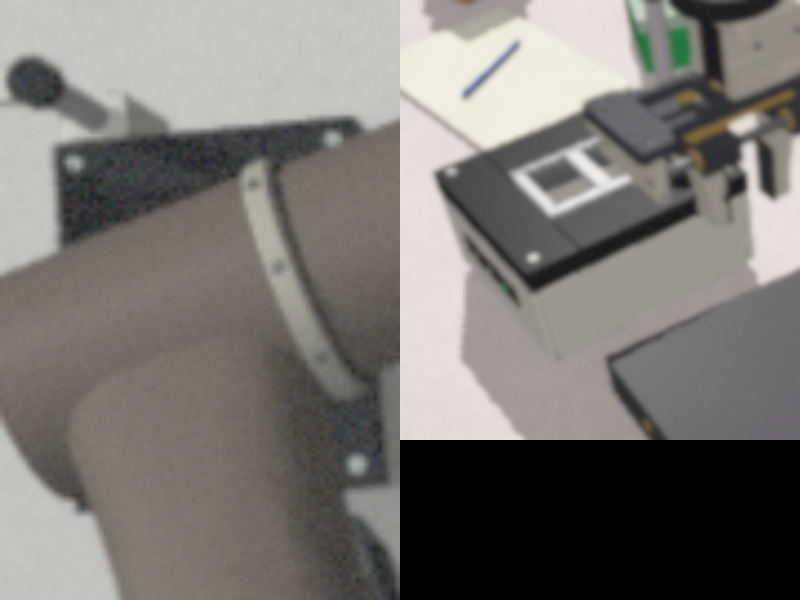

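The side view shows the adapter lying in the pocket, but the arm covers the top view. I'll move clear and check its height and centre in both views.

Scaled: 32 cm / 75 = 0.4267, 28 cm / 75 = 0.3733.

Call:
send_rows(plan=[[[0.0533,0,-0.0067,0,0,0],[0.1067,0,-0.0133,0,0,0],[0.16,0,-0.0133,0,0,0],[0.2133,0,-0.0133,0,0,0],[0.2667,0,-0.0133,0,0,0],[0.32,0,-0.0133,0,0,0],[0.3733,0,-0.0133,0,0,0],[0.4267,0,-0.0133,0,0,0]]])

```text
clock: 24.1
tool_pos: [0.5265, -0.3248, 0.2556]
orientation: [-179.9, -0.0, -85.3]
force: [0.3, 0.6, 0.7]
opening: 0.0369
gripper_force: 0.0
```

```bash
python3 - <<'E'
from m import *
s=snap('side','s7');t=snap('top','t7'); print(ctrl.get_obs()['tool_pos'])
def cen(p): m=cv2.moments((p*100).astype(np.int32)); return [m['m10']/m['m00']/100,m['m01']/m['m00']/100]
C={}
for n,d,b in(('top',t,(178,192,219,250)),('side',s,(200,92,264,145))):
    A=adapters(d,[b]); print(n,rect(onz(d,A[0][0],.125)),*[rect(onz(d,h,.125)) for h in A[0][1]])
    C[n]=sorted([cen(h) for h in A[0][1]],key=lambda q:onz(d,[q],.125)[0][0])
if min(map(len,C.values()))==2: P=tri(t,C['top'],s,C['side']);print(P,P.mean(0))
c=np.zeros((600,800,3),np.uint8)
c[:,:400]=cv2.resize(t['img'][150:285,150:240],(400,600)); c[:440,400:]=cv2.resize(s['img'][60:214,165:305],(400,440))
cv2.imwrite('pics/p7.png',(255*(c/255.)**.6).astype(np.uint8)[:,:,::-1])
E
```

```text
[ 0.5262 -0.3276  0.2543]
top [  0.4777   0.2744 129.361   88.318    4.5852] [  0.4485   0.273   65.5939  44.4147 -85.2268] [  0.5096   0.2783  65.8602  46.5133 -85.7283]
side [  0.4757   0.2736 126.8681  90.3063   4.7261] [  0.4475   0.2755  64.4302  44.0386 -85.6515]
```

View pics/p7.png

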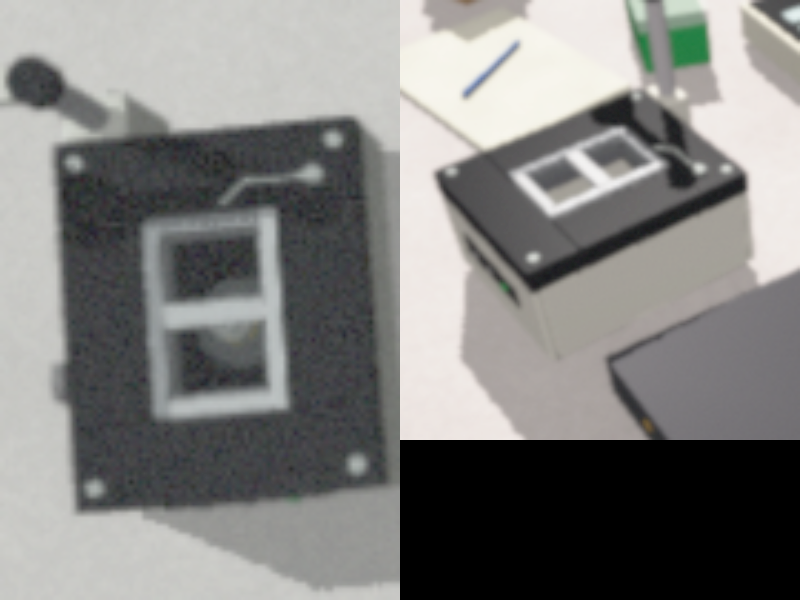

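Both views show the adapter level and centred in the pocket, and its outline agrees at z 0.125 (about 0.477, 0.274). I'll hand the job in.

```bash
python3 -c "
from plant import ctrl
print(ctrl.close_job())"
```

```text
the job is handed in; nothing more can be done
None
```

The right-hand adapter rocked: its corner away from the robot, on the side toward the left-hand adapter, dropped to a hard stop. I left it on the granite, set the sound left-hand one fully home in the stage pocket, let go and handed the job in; the hand-in gave no verdict.

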